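# Click the ring counter forward to its mark

## Task

More cardboard rings have been glued on: bring the ring counter, the one with the orange tooth, up to date. With a fingertip, lightly flick the teeth at the edge of its wheel clockwise (seen from above), click by click, until the orange tooth has clicked in at the white pointer on its case, not past it. Do not turn the counter with the green tooth, and leave the glue bottle, paper bowl and loose ring standing where they are; nothing is grasped or lifted.

Things in the scene. Friction and masses are not known exactly. Their poses are not given: they have to be found in the camera images.
- ring_case: ring (orange tooth) counter: fixed grey box 40 mm high, x -60 to 130 mm, y +-45 mm. Origin at table height under the wheel's axis; x points to the pointer, z up. Pointer block 24 mm wide, 64 mm high, x 70 to 114 mm. On the other sides the teeth are free: a fingertip fits between two of them from above.
- ring_wheel (a joint): orange-marked click wheel, lying flat. rad: 0 = orange tooth at the pointer, growing clockwise seen from above. Vertical axis over the case origin; white disc of 40 mm radius, 8 teeth every 45 deg out to 62 mm radius, 8 mm wide, 46 to 64 mm above the table. Detent: rests at every 45 deg (0.785), let go between two it snaps to the nearer; takes about 2 N at the teeth. Starts 2 to 4 clicks short.
- ring_tooth (a point): outer end of the orange tooth, on its centre line, half-way up (55 mm above the table, 62 mm from the wheel's axis)
- ring_pointer (a point): tip of the white pointer bar on the ring counter's case, 70 mm from the wheel's axis, 62 mm above the table
- bowl_case: bowl (green tooth) counter: fixed grey box 40 mm high, x -60 to 130 mm, y +-45 mm. Origin at table height under the wheel's axis; x points to the pointer, z up. Pointer block 24 mm wide, 64 mm high, x 70 to 114 mm. On the other sides the teeth are free: a fingertip fits between two of them from above. To be left alone.
- bowl_wheel (a joint): green-marked click wheel, lying flat. rad: 0 = green tooth at the pointer, growing clockwise seen from above. Vertical axis over the case origin; white disc of 40 mm radius, 8 teeth every 45 deg out to 62 mm radius, 8 mm wide, 46 to 64 mm above the table. Detent: rests at every 45 deg (0.785), let go between two it snaps to the nearer; takes about 2 N at the teeth.
- bowl_tooth (a point): outer end of the green tooth, half-way up, 62 mm from its wheel's axis
- glue: loose white glue bottle with orange cap, 50 mm across, 130 mm tall; origin at the centre of its underside
- paper_bowl: loose bowl of stacked brown cardboard rings, 156 mm across the rim, 72 mm tall; origin at the centre of its underside
- loose_ring: loose brown cardboard ring lying flat, 90 mm across, 14 mm tall; origin at the centre of its underside
Things that resemble listed ones, but are neither listed nor needed, are in the scene too. Leave any red look-alike of the ring_case alone. Of the things like the loose_ring, leave any that is pink; of the rest the smaller one is meant.

How it is judged:
On the way, in this order (a step that is already met when the one before it is completed fails the run):
1. the orange tooth is one click short of the pointer, the wheel at rest or passing slowly (value of joint ring_wheel between -0.981748 and -0.235619 rad), for 0.05 s.
2. the orange tooth has clicked in at the pointer (value of joint ring_wheel between -0.14 and 0.14 rad), for 0.2 s.
At the end, for the whole second after the job is handed in: The orange tooth rests in its click at the pointer (wheel within 0.14 rad of 0, still); the green-toothed wheel has not been turned by a click, and bottle, bowl and loose ring stand upright within 15 mm of where they were (all of step 2 and velocity of joint ring_wheel between -0.1 and 0.1 rad/s and distance of bowl_tooth from where it was at the start of the episode below 0.025 m and distance of each of glue, paper_bowl, loose_ring from where it was at the start of the episode below 0.015 m and angle between each of glue, paper_bowl, loose_ring's own z axis and vertical below 0.1 rad); the robot touches nothing.
It fails at once if the ring wheel is turned past the pointer (more than half a click) (value of joint ring_wheel above 0.5 rad).
It fails at once if the ring wheel is turned backwards, anticlockwise, by a click or more from its farthest start (value of joint ring_wheel below -3.76991 rad).
It fails at once if the ring wheel is gripped or pressed hard (over 25 N) instead of lightly flicked (contact force between the fingers and ring_wheel above 25 N).
It fails at once if the wheel of the green-toothed counter is turned (distance of bowl_tooth from where it was at the start of the episode above 0.025 m).
It fails at once if bottle, bowl or loose ring is pushed away, knocked over or lifted (distance of any of glue, paper_bowl, loose_ring from where it was at the start of the episode above 0.025 m or angle between any of glue, paper_bowl, loose_ring's own z axis and vertical above 0.3 rad).
It also fails if it takes over 58 s, if anything falls off the work surface, if the arm or the gripper's body presses on something with over 40 N, if the wrist force passes 120 N, or if a joint passes its speed limit or range.

## Robot

A 6-joint arm with a two-finger parallel gripper is mounted at the origin on the work surface. World frame = base frame: x ahead of the robot, y to its left, z up, the work surface at z = 0. Lengths are in m, angles in rad, forces in N, time in s.
With the tool pointing down it reaches from about 0.35 to 0.875 m from the base axis. Payload 15.5 kg.
Tool frame: the origin (TCP) lies at the centre of the arm's flange, where the gripper is bolted on; the fingertips stand 173 mm ahead of it and the grasp point (between the pads) lies 155 mm ahead of it; y points along the fingers, z is the direction in which the jaws open and shut, and the axes are right-handed (so a half turn about y gives the same grasp; the last joint's range is limited). The gripper opens to 85 mm and grips with 20 to 120 N. Pads are 22 mm wide; open, the fingers measure 114 mm over their backs; the gripper's body (76 mm by 85 mm) begins 54 mm behind the grasp point. The pads swing forward as they close: fully open they stand 13 mm farther back than shut.
Start: joints at [1.077, 0.494, 1.345, -0, 1.302, -0.096], TCP at [0.242, 0.576, 0.405] pointing down, gripper open.
Joint ranges: [-2.91, 2.91], [-0.82, 2.16], [0.22, 2.67], [-1.22, 4.37], [0.12, 2.79], [-3.08, 3.08]. Speed limits (rad/s): [1.89, 1.89, 2.57, 3.01, 3.01, 3.01].

## Interface

Orientations are given as a unit quaternion [x, y, z, w].
In Python, from station import env gives the robot as it stands.
- The arm moves only by the tool servo_tool, never from a script. Its argument "commands" is a list of rows, each an object of numbers: "x", "y", "z": the shift along the world's x, y, z each as a share of 0.15 m, from -1 to 1; "twist": the turn about the world's z as a share of 90 degrees, from -1 to 1; "fingers": the opening, from 0 (shut) to 1 (fully open). A call has exactly 10 rows; each row is the pose to reach, as a shift and turn from the pose commanded when the call began; what a row does not reach only later rows make up. A row lasts 1/12 s, in which the tool goes at most 41.7 mm and 7.16 degrees, less where a joint would pass 70% of its speed; a pose out of reach is approached as far as the arm can. A call with a number of a shift or a turn outside -1 to 1 is refused whole. A call with a gripper value outside its range is refused whole. The fingers move at their own pace and stop on an object; the grip force is fixed at half the most. Time passes only in rows, so rows that repeat a pose let the fingers close, or fill a call up. It gives the time, the measured TCP pose, the force and the opening at its end, in the units of the state.
- env.sense(): the state, without advancing time (a new reading comes with each control period).
- env.camera(name): name is "side" or "top"; returns a dict with "color" (480x640x3 uint8, blue, green, red), "range_z" (480x640 float32, m along the optical axis (not along the pixel's ray), 0 where there is no reading), "fx", "fy", "cx", "cy" (pixels), "R" (3x3) and "t" (3): a world point X has camera coordinates R X + t. Camera axes: x right, y down, z forward; pixel columns grow to the right and rows downward; lengths in m; the calibration is good to about 2 mm. A picture is of the moment at which its call begins.
- env.close_job(): hands the job in, once; it reports no verdict.
The state is a dict: "t": time; "joint_positions": joint angles; "qd": joint speeds; "joint_efforts": joint torques, N m; "position": TCP position; "ee_rot": TCP orientation; "force": force on the tool from outside, world axes, zero at the start; "wrist_torque": the same for the moment, N m; "width": finger opening in m.
Only numpy, scipy, OpenCV 4.12 (cv2) and the standard library are available. Lean on these libraries where they do the work, as an engineer would, in place of code of your own. Each camera call takes 0.05 s, during which the arm holds its last target. There are 200 camera calls.

## Working session

There is one attempt and no reset: what is moved stays moved. The work goes in short steps, Python scripts to look and compute and a tool call to move; the robot and the scene stay as the last step left them, time stands still between calls to the robot, and variables do not carry over. Pictures are saved under pics/ and viewed, about 8 in all and at most 12, crops included, and the job is handed in when it is done.

Besides the shell and the picture viewer there is one more tool, called after "Call:" by a JSON object that holds its "method" and its "body", one argument or row to a line. servo_tool: Moves the arm, as the interface text tells. Shift numbers are shares of 0.15 m and turn numbers shares of 90 degrees, none past 1 either way. Its arguments: {"type":"object","properties":{"commands":{"type":"array"}},"required":["commands"]}

```bash
mkdir -p pics
cat > h.py <<'E'
import numpy as np, cv2
from station import env
def grab(n,tag):
    c=env.camera(n); cv2.imwrite(f'pics/{n}_{tag}.png',c['color']); np.savez(f'/tmp/{n}.npz',**c); return c
def onplane(c,u,v,z):
    R=np.array(c['R']);t=np.array(c['t']);o=-R.T@t
    d=R.T@np.array([(u-c['cx'])/c['fx'],(v-c['cy'])/c['fy'],1.]); return o+d*(z-o[2])/d[2]
def proj(c,X):
    p=np.array(c['R'])@X+np.array(c['t']); return np.array([c['fx']*p[0]/p[2]+c['cx'],c['fy']*p[1]/p[2]+c['cy']])
E
python3 - <<'E'
from h import *
for n in('top','side'):
    c=grab(n,'0'); print(n,-np.array(c['R']).T@c['t'],c['fx'])
s=env.sense(); print(s)
E
```

```text
top [0.41285266 0.14114318 1.10193837] 441.1749597495186
side [ 0.44064409 -0.71695855  0.95782622] 528.6427868578112
{'t': 0.1, 'joint_positions': array([ 1.07751490e+00,  4.94147542e-01,  1.34606930e+00,  1.04153270e-05,
        1.30248844e+00, -9.55102098e-02]), 'qd': array([ 0.00029673, -0.0033855 , -0.00028355, -0.00054396,  0.00038715,
        0.00159323]), 'joint_efforts': array([ 4.49679064e-03, -8.83590460e+01, -3.84569728e+01, -1.80067004e-04,
        4.90258433e-03,  4.79483708e-05]), 'position': array([0.24204291, 0.57608944, 0.40414325]), 'ee_rot': array([ 0.69354296, -0.13982654,  0.13959146, -0.69279212]), 'force': array([ 0.08756324,  0.26616635, -0.26543229]), 'wrist_torque': array([ 0.05449573, -0.03541473, -0.0559275 ]), 'width': 0.08577177824807952}
```

View pics/top_0.png

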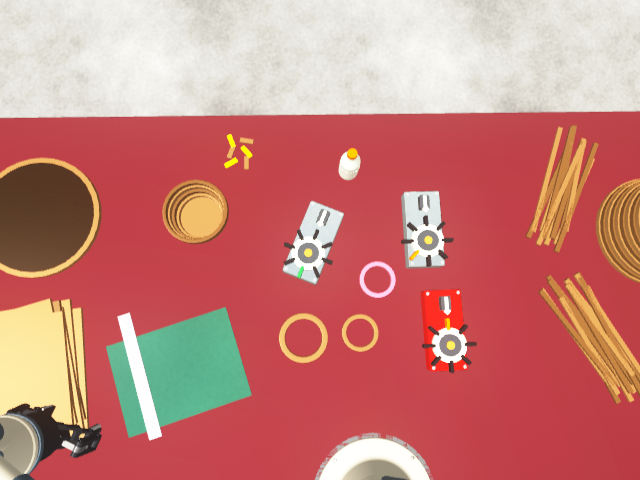

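View pics/side_0.png

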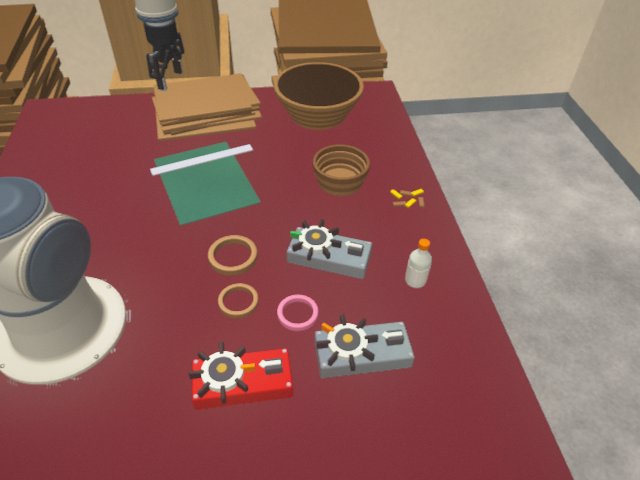

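The top view shows the orange-tooth counter at about (428,240), with its pointer up the image at (424,203) and the orange tooth at (414,256), lower left. The green counter is at (308,252) and the red look-alike at (450,345). Next I measure the orange one.

Run:
```python
from h import *
for n,roi in(('top',(390,180,465,275)),('side',(305,305,420,380))):
    c=dict(np.load(f'/tmp/{n}.npz')); im=c['color']; x0,y0,x1,y1=roi
    hsv=cv2.cvtColor(im,cv2.COLOR_BGR2HSV); m=np.zeros(im.shape[:2],bool); m[y0:y1,x0:x1]=1
    white=((hsv[...,1]<30)&(hsv[...,2]>215)&m).astype(np.uint8)
    orange=((hsv[...,0]>8)&(hsv[...,0]<22)&(hsv[...,1]>150)&(hsv[...,2]>150)&m).astype(np.uint8)
    yel=((hsv[...,0]>15)&(hsv[...,0]<32)&(hsv[...,1]>120)&(hsv[...,2]>120)&m).astype(np.uint8)
    for nm,k,z in(('white',white,.062),('orange',orange,.064),('yel',yel,.066)):
        N,L,S,C=cv2.connectedComponentsWithStats(k)
        for i in range(1,N):
            if S[i,4]>8: print(n,nm,S[i],C[i].round(1),onplane(c,*C[i],z).round(4))
    ys,xs=np.nonzero(white); 
    dark=((hsv[...,2]<60)&m).astype(np.uint8); N,L,S,C=cv2.connectedComponentsWithStats(dark)
    for i in range(1,N):
        if S[i,4]>8: print(n,'dark',S[i,4],C[i].round(1),onplane(c,*C[i],.060).round(4))
    if n=='top':
        g=((hsv[...,1]<60)&m).astype(np.uint8); cs,_=cv2.findContours(g,0,2); b=cv2.minAreaRect(max(cs,key=cv2.contourArea)); print(b)
        for p in cv2.boxPoints(b): print(onplane(c,*p,.04).round(4))
c=dict(np.load('/tmp/top.npz'));cv2.imwrite('pics/crop.png',cv2.resize(c['color'][170:290,380:480],None,fx=5,fy=5,interpolation=cv2.INTER_CUBIC))
for p in((349,165),(378,280)): print(onplane(c,*p,.0))
```

```text
top white [ 404  192   40   74 1780] [423.1 225.6] [ 0.6329 -0.1365  0.062 ]
top orange [409 252   6   8  13] [411.5 256.3] [ 0.5582 -0.1035  0.064 ]
top yel [424 236   8   8  52] [427.8 239.6] [ 0.5976 -0.1447  0.066 ]
top yel [410 250   9  10  38] [414.  254.7] [ 0.5616 -0.1092  0.066 ]
((426.4700622558594, 228.6060333251953), (76.28961181640625, 48.04108428955078), 87.33700561523438)
[ 0.7255 -0.0912  0.04  ]
[ 0.7294 -0.2125  0.04  ]
[ 0.5368 -0.2076  0.04  ]
[ 0.5336 -0.0898  0.04  ]
side white [328 323  39  34 456] [347.  340.5] [ 0.594  -0.1482  0.062 ]
side white [382 332  20   6  71] [390.8 333.8] [ 0.6841 -0.1433  0.062 ]
side orange [322 323  12  10  73] [326.6 327.6] [ 0.5579 -0.1144  0.064 ]
side yel [323 323  10   8  31] [327.5 326.7] [ 0.5598 -0.114   0.066 ]
side yel [343 334  10   9  70] [347.3 338. ] [ 0.5949 -0.1451  0.066 ]
[0.81150256 0.0321823  0.        ]
[ 0.50879231 -0.03074206  0.        ]
```

View pics/crop.png

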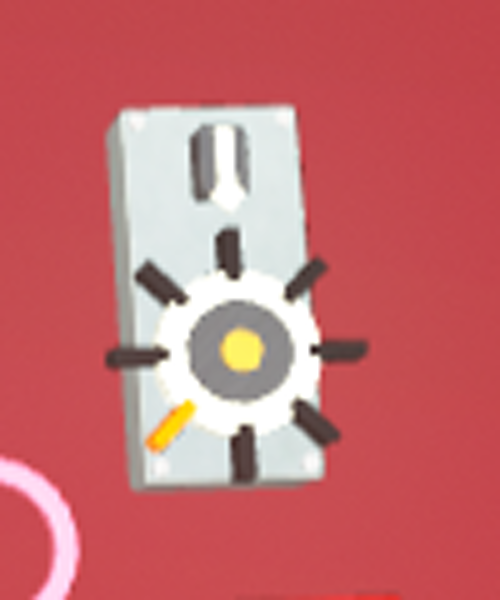

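Three views agree: axis ≈ (0.596, -0.145), pointer about +4° from world x, and the orange tooth about 135° anticlockwise of it, so three clicks short. I'll shut the fingers, turn the jaw axis radial and go to the free -y side. There I push the tooth toward -x, where it slips off the finger at about 35°.

Call:
{"method": "servo_tool", "body": {
  "commands": [
    {"x": 0.04,"y": -0.09,"z": 0,"twist": 0.03,"fingers": 0},
    {"x": 0.09,"y": -0.18,"z": 0,"twist": 0.06,"fingers": 0},
    {"x": 0.13,"y": -0.27,"z": 0,"twist": 0.09,"fingers": 0},
    {"x": 0.17,"y": -0.36,"z": 0,"twist": 0.12,"fingers": 0},
    {"x": 0.22,"y": -0.45,"z": 0,"twist": 0.15,"fingers": 0},
    {"x": 0.26,"y": -0.55,"z": 0,"twist": 0.18,"fingers": 0},
    {"x": 0.3,"y": -0.64,"z": 0,"twist": 0.21,"fingers": 0},
    {"x": 0.34,"y": -0.73,"z": 0,"twist": 0.24,"fingers": 0},
    {"x": 0.39,"y": -0.82,"z": 0,"twist": 0.27,"fingers": 0},
    {"x": 0.43,"y": -0.91,"z": 0,"twist": 0.3,"fingers": 0}
  ]
}}

```text
t: 0.93
position: [0.3069, 0.439, 0.4045]
ee_rot: [0.707, 0.027, -0.027, -0.706]
force: [0.0, -0.2, 0.1]
width: -0.0
```

Call:
{"method": "servo_tool", "body": {
  "commands": [
    {"x": 0.04,"y": -0.09,"z": 0,"twist": 0,"fingers": 0},
    {"x": 0.09,"y": -0.18,"z": 0,"twist": 0,"fingers": 0},
    {"x": 0.13,"y": -0.27,"z": 0,"twist": 0,"fingers": 0},
    {"x": 0.17,"y": -0.36,"z": 0,"twist": 0,"fingers": 0},
    {"x": 0.22,"y": -0.45,"z": 0,"twist": 0,"fingers": 0},
    {"x": 0.26,"y": -0.55,"z": 0,"twist": 0,"fingers": 0},
    {"x": 0.3,"y": -0.64,"z": 0,"twist": 0,"fingers": 0},
    {"x": 0.34,"y": -0.73,"z": 0,"twist": 0,"fingers": 0},
    {"x": 0.39,"y": -0.82,"z": 0,"twist": 0,"fingers": 0},
    {"x": 0.43,"y": -0.91,"z": 0,"twist": 0,"fingers": 0}
  ]
}}

```text
t: 1.77
position: [0.3714, 0.3025, 0.4045]
ee_rot: [0.707, 0.026, -0.026, -0.707]
force: [0.6, 0.2, -0.0]
width: -0.0003
```

Call:
{"method": "servo_tool", "body": {
  "commands": [
    {"x": 0.04,"y": -0.09,"z": 0,"twist": 0,"fingers": 0},
    {"x": 0.09,"y": -0.18,"z": 0,"twist": 0,"fingers": 0},
    {"x": 0.13,"y": -0.27,"z": 0,"twist": 0,"fingers": 0},
    {"x": 0.17,"y": -0.36,"z": 0,"twist": 0,"fingers": 0},
    {"x": 0.22,"y": -0.45,"z": 0,"twist": 0,"fingers": 0},
    {"x": 0.26,"y": -0.55,"z": 0,"twist": 0,"fingers": 0},
    {"x": 0.3,"y": -0.64,"z": 0,"twist": 0,"fingers": 0},
    {"x": 0.34,"y": -0.73,"z": 0,"twist": 0,"fingers": 0},
    {"x": 0.39,"y": -0.82,"z": 0,"twist": 0,"fingers": 0},
    {"x": 0.43,"y": -0.91,"z": 0,"twist": 0,"fingers": 0}
  ]
}}

```text
t: 2.6
position: [0.4359, 0.166, 0.4045]
ee_rot: [0.707, 0.026, -0.026, -0.707]
force: [0.6, -0.4, 0.2]
width: 0.0001
```

Call:
{"method": "servo_tool", "body": {
  "commands": [
    {"x": 0.04,"y": -0.09,"z": 0,"twist": 0,"fingers": 0},
    {"x": 0.09,"y": -0.18,"z": 0,"twist": 0,"fingers": 0},
    {"x": 0.13,"y": -0.27,"z": 0,"twist": 0,"fingers": 0},
    {"x": 0.17,"y": -0.36,"z": 0,"twist": 0,"fingers": 0},
    {"x": 0.22,"y": -0.45,"z": 0,"twist": 0,"fingers": 0},
    {"x": 0.26,"y": -0.55,"z": 0,"twist": 0,"fingers": 0},
    {"x": 0.3,"y": -0.64,"z": 0,"twist": 0,"fingers": 0},
    {"x": 0.34,"y": -0.73,"z": 0,"twist": 0,"fingers": 0},
    {"x": 0.39,"y": -0.82,"z": 0,"twist": 0,"fingers": 0},
    {"x": 0.43,"y": -0.91,"z": 0,"twist": 0,"fingers": 0}
  ]
}}

```text
t: 3.43
position: [0.5004, 0.0295, 0.4045]
ee_rot: [-0.707, -0.026, 0.026, 0.707]
force: [-0.6, 0.3, 0.5]
width: -0.0
```

Call:
{"method": "servo_tool", "body": {
  "commands": [
    {"x": 0.04,"y": -0.09,"z": 0,"twist": 0,"fingers": 0},
    {"x": 0.09,"y": -0.18,"z": 0,"twist": 0,"fingers": 0},
    {"x": 0.13,"y": -0.27,"z": 0,"twist": 0,"fingers": 0},
    {"x": 0.17,"y": -0.36,"z": 0,"twist": 0,"fingers": 0},
    {"x": 0.22,"y": -0.45,"z": 0,"twist": 0,"fingers": 0},
    {"x": 0.26,"y": -0.55,"z": 0,"twist": 0,"fingers": 0},
    {"x": 0.3,"y": -0.64,"z": 0,"twist": 0,"fingers": 0},
    {"x": 0.34,"y": -0.73,"z": 0,"twist": 0,"fingers": 0},
    {"x": 0.39,"y": -0.82,"z": 0,"twist": 0,"fingers": 0},
    {"x": 0.43,"y": -0.91,"z": 0,"twist": 0,"fingers": 0}
  ]
}}

```text
t: 4.27
position: [0.5654, -0.1077, 0.4047]
ee_rot: [0.707, 0.026, -0.026, -0.707]
force: [-0.4, -0.0, -0.1]
width: -0.0002
```

Call:
{"method": "servo_tool", "body": {
  "commands": [
    {"x": 0.04,"y": -0.09,"z": 0,"twist": 0,"fingers": 0},
    {"x": 0.09,"y": -0.18,"z": 0,"twist": 0,"fingers": 0},
    {"x": 0.13,"y": -0.27,"z": 0,"twist": 0,"fingers": 0},
    {"x": 0.17,"y": -0.36,"z": 0,"twist": 0,"fingers": 0},
    {"x": 0.22,"y": -0.45,"z": 0,"twist": 0,"fingers": 0},
    {"x": 0.26,"y": -0.55,"z": 0,"twist": 0,"fingers": 0},
    {"x": 0.3,"y": -0.64,"z": 0,"twist": 0,"fingers": 0},
    {"x": 0.34,"y": -0.73,"z": 0,"twist": 0,"fingers": 0},
    {"x": 0.39,"y": -0.82,"z": 0,"twist": 0,"fingers": 0},
    {"x": 0.43,"y": -0.91,"z": 0,"twist": 0,"fingers": 0}
  ]
}}

```text
t: 5.1
position: [0.6296, -0.2442, 0.4046]
ee_rot: [-0.707, -0.026, 0.026, 0.707]
force: [0.1, -1.4, 1.5]
width: 0.0003
```

Call:
{"method": "servo_tool", "body": {
  "commands": [
    {"x": 0,"y": 0,"z": -0.1,"twist": 0,"fingers": 0},
    {"x": 0,"y": 0,"z": -0.2,"twist": 0,"fingers": 0},
    {"x": 0,"y": 0,"z": -0.3,"twist": 0,"fingers": 0},
    {"x": 0,"y": 0,"z": -0.4,"twist": 0,"fingers": 0},
    {"x": 0,"y": 0,"z": -0.5,"twist": 0,"fingers": 0},
    {"x": 0,"y": 0,"z": -0.6,"twist": 0,"fingers": 0},
    {"x": 0,"y": 0,"z": -0.7,"twist": 0,"fingers": 0},
    {"x": 0,"y": 0,"z": -0.8,"twist": 0,"fingers": 0},
    {"x": 0,"y": 0,"z": -0.9,"twist": 0,"fingers": 0},
    {"x": 0,"y": 0,"z": -1.0,"twist": 0,"fingers": 0}
  ]
}}

```text
t: 5.93
position: [0.6293, -0.2435, 0.2538]
ee_rot: [-0.707, -0.026, 0.026, 0.707]
force: [-0.4, 0.3, -0.0]
width: -0.0
```

Call:
{"method": "servo_tool", "body": {
  "commands": [
    {"x": 0,"y": 0,"z": -0.04,"twist": 0,"fingers": 0},
    {"x": 0,"y": 0,"z": -0.08,"twist": 0,"fingers": 0},
    {"x": 0,"y": 0,"z": -0.12,"twist": 0,"fingers": 0},
    {"x": 0,"y": 0,"z": -0.16,"twist": 0,"fingers": 0},
    {"x": 0,"y": 0,"z": -0.2,"twist": 0,"fingers": 0},
    {"x": 0,"y": 0,"z": -0.2,"twist": 0,"fingers": 0},
    {"x": 0,"y": 0,"z": -0.2,"twist": 0,"fingers": 0},
    {"x": 0,"y": 0,"z": -0.2,"twist": 0,"fingers": 0},
    {"x": 0,"y": 0,"z": -0.2,"twist": 0,"fingers": 0},
    {"x": 0,"y": 0,"z": -0.2,"twist": 0,"fingers": 0}
  ]
}}

```text
t: 6.77
position: [0.6292, -0.2428, 0.2251]
ee_rot: [0.707, 0.026, -0.026, -0.707]
force: [0.4, -0.2, 0.1]
width: 0.0
```

Run:
```python
from h import *
print(env.sense()['position'],env.sense()['force'])
a=grab('side','1')
b=grab('top','1')
cv2.imwrite('pics/c1.png',np.hstack([cv2.resize(a['color'][270:420,290:440],(400,400)),cv2.resize(b['color'][170:290,380:500],(400,400))]))
p=env.sense()['position']
for z in(.05,.064): print('finger centre proj side',proj(a,[p[0],p[1],z]))
# finger-to-tip lowest dark
```

```text
[ 0.62922029 -0.24281969  0.22507609] [ 0.35929285 -0.2127242   0.07658643]
finger centre proj side [373.65530992 384.68033093]
finger centre proj side [374.37122353 380.9582704 ]
```

View pics/c1.png

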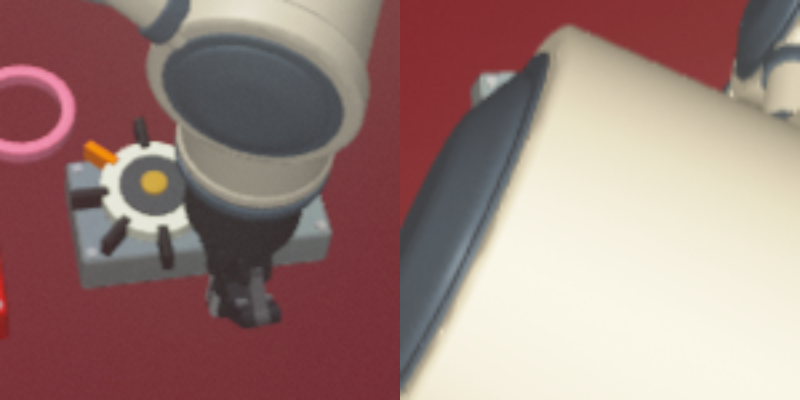

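The side crop puts the fingertip at about (382,388), just outboard of the -y tooth at about (352,367), which matches the projection. Next I enter radially and make a slow stroke.

Call:
{"method": "servo_tool", "body": {
  "commands": [
    {"x": 0,"y": 0.05,"z": 0,"twist": 0,"fingers": 0},
    {"x": 0,"y": 0.1,"z": 0,"twist": 0,"fingers": 0},
    {"x": 0,"y": 0.15,"z": 0,"twist": 0,"fingers": 0},
    {"x": 0,"y": 0.19,"z": 0,"twist": 0,"fingers": 0},
    {"x": 0,"y": 0.22,"z": 0,"twist": 0,"fingers": 0},
    {"x": -0.03,"y": 0.22,"z": 0,"twist": 0,"fingers": 0},
    {"x": -0.06,"y": 0.22,"z": 0,"twist": 0,"fingers": 0},
    {"x": -0.09,"y": 0.22,"z": 0,"twist": 0,"fingers": 0},
    {"x": -0.12,"y": 0.22,"z": 0,"twist": 0,"fingers": 0},
    {"x": -0.15,"y": 0.22,"z": 0,"twist": 0,"fingers": 0}
  ]
}}

```text
t: 7.7
position: [0.6061, -0.2101, 0.2247]
ee_rot: [0.707, 0.026, -0.026, -0.707]
force: [1.8, -0.4, -0.3]
width: 0.0001
```

Call:
{"method": "servo_tool", "body": {
  "commands": [
    {"x": -0.02,"y": 0,"z": 0,"twist": 0,"fingers": 0},
    {"x": -0.04,"y": 0,"z": 0,"twist": 0,"fingers": 0},
    {"x": -0.06,"y": 0,"z": 0,"twist": 0,"fingers": 0},
    {"x": -0.08,"y": 0,"z": 0,"twist": 0,"fingers": 0},
    {"x": -0.1,"y": 0,"z": 0,"twist": 0,"fingers": 0},
    {"x": -0.12,"y": 0,"z": 0,"twist": 0,"fingers": 0},
    {"x": -0.14,"y": 0,"z": 0,"twist": 0,"fingers": 0},
    {"x": -0.16,"y": 0,"z": 0,"twist": 0,"fingers": 0},
    {"x": -0.18,"y": 0,"z": 0,"twist": 0,"fingers": 0},
    {"x": -0.2,"y": 0,"z": 0,"twist": 0,"fingers": 0}
  ]
}}

```text
t: 8.53
position: [0.5763, -0.2098, 0.2246]
ee_rot: [-0.707, -0.026, 0.026, 0.707]
force: [-0.3, 0.7, -0.2]
width: 0.0002
```

```bash
cat >> h.py <<'E'
def wheel(tag):
    a=grab('side',tag); hsv=cv2.cvtColor(a['color'],cv2.COLOR_BGR2HSV); k=((hsv[...,0]>5)&(hsv[...,0]<20)&(hsv[...,1]>180)&(hsv[...,2]>120)).astype(np.uint8)
    k[:300]=0;k[380:]=0;k[:,:310]=0;k[:,410:]=0
    N,L,S,C=cv2.connectedComponentsWithStats(k); A=np.array([.5955,-.1455])
    for i in range(1,N):
        if S[i,4]>8:
            P=onplane(a,*C[i],.06)[:2]-A; print(S[i,4],C[i].round(1),'r',np.hypot(*P).round(4),'deg from pointer(4)',np.degrees(np.arctan2(P[1],P[0])).round(1)-4)
    cv2.imwrite(f'pics/w{tag}.png',cv2.resize(a['color'][280:400,300:440],None,fx=4,fy=4)); s=env.sense(); print(s['position'],s['force'],s['t'])
E
python3 -c "
from h import *
wheel('2')"
```

```text
[ 0.5758001  -0.20977241  0.22461132] [-0.46507705  0.59637026  0.22728403] 8.5833
```

View pics/w2.png

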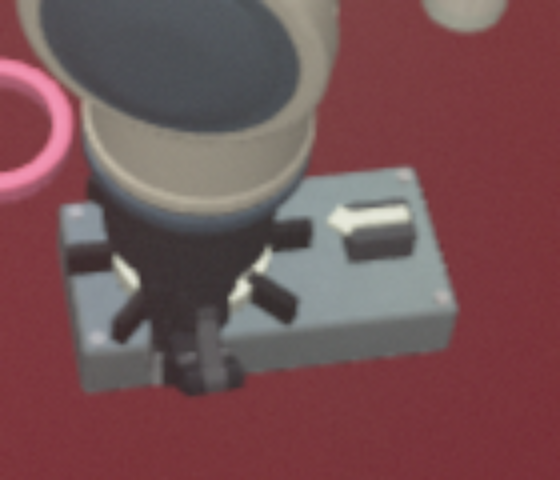

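The pattern looks settled in a click and the force has dropped to zero. The orange tooth is hidden, so I retreat outward, go back to the start and check.

Call:
{"method": "servo_tool", "body": {
  "commands": [
    {"x": 0,"y": -0.08,"z": 0,"twist": 0,"fingers": 0},
    {"x": 0,"y": -0.16,"z": 0,"twist": 0,"fingers": 0},
    {"x": 0,"y": -0.22,"z": 0,"twist": 0,"fingers": 0},
    {"x": 0.08,"y": -0.22,"z": 0,"twist": 0,"fingers": 0},
    {"x": 0.16,"y": -0.22,"z": 0,"twist": 0,"fingers": 0},
    {"x": 0.24,"y": -0.22,"z": 0,"twist": 0,"fingers": 0},
    {"x": 0.3,"y": -0.22,"z": 0,"twist": 0,"fingers": 0},
    {"x": 0.35,"y": -0.22,"z": 0,"twist": 0,"fingers": 0},
    {"x": 0.35,"y": -0.22,"z": 0,"twist": 0,"fingers": 0},
    {"x": 0.35,"y": -0.22,"z": 0,"twist": 0,"fingers": 0}
  ]
}}

```text
t: 9.42
position: [0.629, -0.243, 0.2245]
ee_rot: [-0.707, -0.026, 0.026, 0.707]
force: [0.0, -0.7, 1.1]
width: -0.0001
```

```bash
python3 -c "
from h import *
wheel('3')"
```

```text
50 [342.6 318.8] r 0.0511 deg from pointer(4) 87.2
[ 0.62873193 -0.2428949   0.22449032] [-0.96209604 -0.01855605 -0.07649956] 9.4667
```

View pics/w3.png

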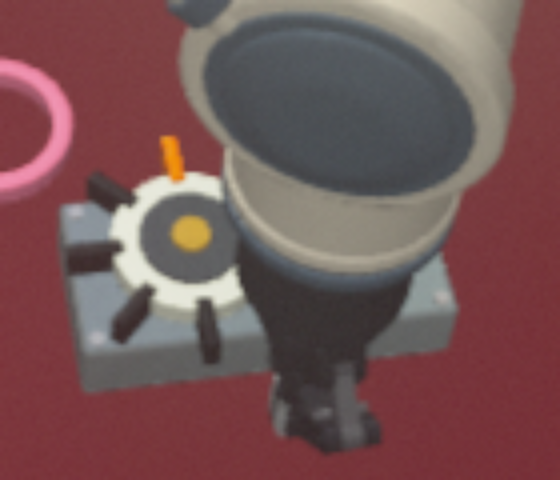

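One click done: the orange tooth is now at 90° (crop (172,158)), so two remain. I repeat the same stroke.

Call:
{"method": "servo_tool", "body": {
  "commands": [
    {"x": 0,"y": 0.05,"z": 0,"twist": 0,"fingers": 0},
    {"x": 0,"y": 0.1,"z": 0,"twist": 0,"fingers": 0},
    {"x": 0,"y": 0.15,"z": 0,"twist": 0,"fingers": 0},
    {"x": 0,"y": 0.19,"z": 0,"twist": 0,"fingers": 0},
    {"x": 0,"y": 0.22,"z": 0,"twist": 0,"fingers": 0},
    {"x": -0.03,"y": 0.22,"z": 0,"twist": 0,"fingers": 0},
    {"x": -0.06,"y": 0.22,"z": 0,"twist": 0,"fingers": 0},
    {"x": -0.09,"y": 0.22,"z": 0,"twist": 0,"fingers": 0},
    {"x": -0.12,"y": 0.22,"z": 0,"twist": 0,"fingers": 0},
    {"x": -0.15,"y": 0.22,"z": 0,"twist": 0,"fingers": 0}
  ]
}}

```text
t: 10.3
position: [0.6061, -0.2102, 0.2247]
ee_rot: [0.707, 0.026, -0.026, -0.707]
force: [0.7, 0.4, -0.4]
width: -0.0001
```

Call:
{"method": "servo_tool", "body": {
  "commands": [
    {"x": -0.02,"y": 0,"z": 0,"twist": 0,"fingers": 0},
    {"x": -0.04,"y": 0,"z": 0,"twist": 0,"fingers": 0},
    {"x": -0.06,"y": 0,"z": 0,"twist": 0,"fingers": 0},
    {"x": -0.08,"y": 0,"z": 0,"twist": 0,"fingers": 0},
    {"x": -0.1,"y": 0,"z": 0,"twist": 0,"fingers": 0},
    {"x": -0.12,"y": 0,"z": 0,"twist": 0,"fingers": 0},
    {"x": -0.14,"y": 0,"z": 0,"twist": 0,"fingers": 0},
    {"x": -0.16,"y": 0,"z": 0,"twist": 0,"fingers": 0},
    {"x": -0.18,"y": 0,"z": 0,"twist": 0,"fingers": 0},
    {"x": -0.2,"y": 0,"z": 0,"twist": 0,"fingers": 0}
  ]
}}

```text
t: 11.13
position: [0.5763, -0.2098, 0.2247]
ee_rot: [-0.707, -0.026, 0.026, 0.707]
force: [0.5, 0.6, 0.1]
width: 0.0
```

Call:
{"method": "servo_tool", "body": {
  "commands": [
    {"x": 0,"y": -0.08,"z": 0,"twist": 0,"fingers": 0},
    {"x": 0,"y": -0.16,"z": 0,"twist": 0,"fingers": 0},
    {"x": 0,"y": -0.22,"z": 0,"twist": 0,"fingers": 0},
    {"x": 0,"y": -0.22,"z": 0,"twist": 0,"fingers": 0},
    {"x": 0,"y": -0.3,"z": 0,"twist": 0,"fingers": 0},
    {"x": 0,"y": -0.4,"z": 0,"twist": 0,"fingers": 0},
    {"x": 0,"y": -0.5,"z": 0,"twist": 0,"fingers": 0},
    {"x": 0,"y": -0.6,"z": 0,"twist": 0,"fingers": 0},
    {"x": 0,"y": -0.6,"z": 0,"twist": 0,"fingers": 0},
    {"x": 0,"y": -0.6,"z": 0,"twist": 0,"fingers": 0}
  ]
}}

```text
t: 11.97
position: [0.5764, -0.3012, 0.2246]
ee_rot: [0.707, 0.025, -0.025, -0.707]
force: [-0.4, 0.1, -0.3]
width: 0.0
```

```bash
python3 -c "
from h import *
wheel('4')"
```

```text
[ 0.57642888 -0.30037272  0.22451791] [-0.4307031   1.15190892  0.36400461] 12.0167
```

View pics/w4.png

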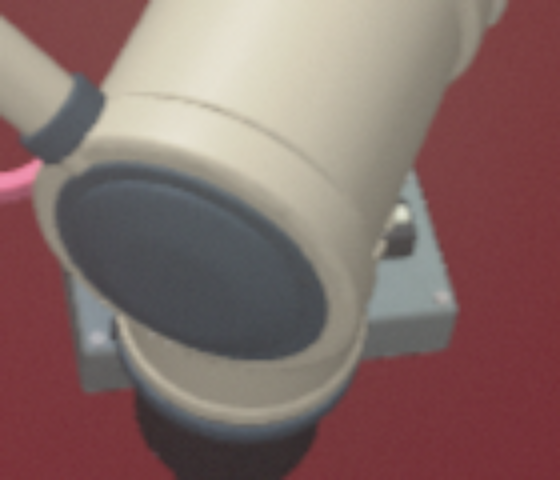

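The arm blocks the view in this picture. I'll move aside, raised, toward -x.

Call:
{"method": "servo_tool", "body": {
  "commands": [
    {"x": 0,"y": 0,"z": 0.1,"twist": 0,"fingers": 0},
    {"x": 0,"y": 0,"z": 0.2,"twist": 0,"fingers": 0},
    {"x": -0.12,"y": -0.02,"z": 0.3,"twist": 0,"fingers": 0},
    {"x": -0.24,"y": -0.04,"z": 0.3,"twist": 0,"fingers": 0},
    {"x": -0.36,"y": -0.06,"z": 0.3,"twist": 0,"fingers": 0},
    {"x": -0.5,"y": -0.08,"z": 0.3,"twist": 0,"fingers": 0},
    {"x": -0.62,"y": -0.1,"z": 0.3,"twist": 0,"fingers": 0},
    {"x": -0.75,"y": -0.1,"z": 0.3,"twist": 0,"fingers": 0},
    {"x": -0.88,"y": -0.1,"z": 0.3,"twist": 0,"fingers": 0},
    {"x": -1,"y": -0.1,"z": 0.3,"twist": 0,"fingers": 0}
  ]
}}

```text
t: 12.85
position: [0.4256, -0.3142, 0.2697]
ee_rot: [-0.706, -0.026, 0.026, 0.707]
force: [0.4, 0.4, -0.4]
width: 0.0001
```

```bash
python3 -c "
from h import *
wheel('5')"
```

```text
53 [361.2 323. ] r 0.0504 deg from pointer(4) 42.2
[ 0.42303428 -0.31370932  0.26947964] [-1.25259306  0.60681794 -0.33187032] 12.9
```

View pics/w5.png

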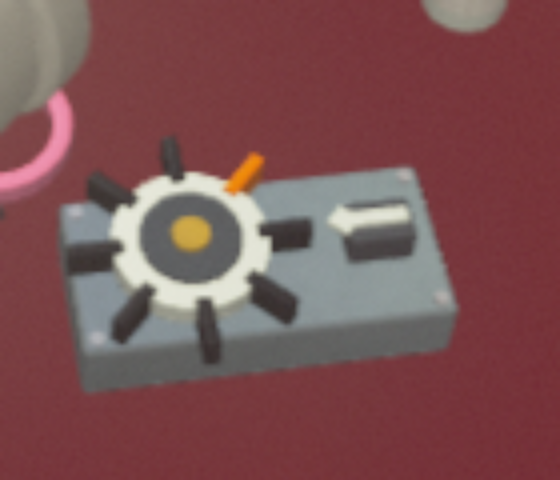

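One click short, clearly visible: the orange tooth is at crop (245,172), 42°. I go back to the start point and do the last stroke.

Call:
{"method": "servo_tool", "body": {
  "commands": [
    {"x": 0.12,"y": 0,"z": 0,"twist": 0,"fingers": 0},
    {"x": 0.24,"y": 0,"z": 0,"twist": 0,"fingers": 0},
    {"x": 0.36,"y": 0,"z": 0,"twist": 0,"fingers": 0},
    {"x": 0.48,"y": 0,"z": 0,"twist": 0,"fingers": 0},
    {"x": 0.6,"y": 0,"z": 0,"twist": 0,"fingers": 0},
    {"x": 0.7,"y": 0,"z": 0,"twist": 0,"fingers": 0},
    {"x": 0.8,"y": 0,"z": 0,"twist": 0,"fingers": 0},
    {"x": 0.9,"y": 0,"z": 0,"twist": 0,"fingers": 0},
    {"x": 1,"y": 0,"z": 0,"twist": 0,"fingers": 0},
    {"x": 1,"y": 0,"z": 0,"twist": 0,"fingers": 0}
  ]
}}

```text
t: 13.73
position: [0.5789, -0.3141, 0.2697]
ee_rot: [0.707, 0.027, -0.026, -0.706]
force: [0.1, 1.4, 0.9]
width: 0.0001
```

Call:
{"method": "servo_tool", "body": {
  "commands": [
    {"x": 0.1,"y": 0,"z": 0,"twist": 0,"fingers": 0},
    {"x": 0.2,"y": 0,"z": 0,"twist": 0,"fingers": 0},
    {"x": 0.3,"y": 0,"z": -0.1,"twist": 0,"fingers": 0},
    {"x": 0.37,"y": 0,"z": -0.2,"twist": 0,"fingers": 0},
    {"x": 0.37,"y": 0.1,"z": -0.3,"twist": 0,"fingers": 0},
    {"x": 0.37,"y": 0.2,"z": -0.3,"twist": 0,"fingers": 0},
    {"x": 0.37,"y": 0.3,"z": -0.3,"twist": 0,"fingers": 0},
    {"x": 0.37,"y": 0.4,"z": -0.3,"twist": 0,"fingers": 0},
    {"x": 0.37,"y": 0.48,"z": -0.3,"twist": 0,"fingers": 0},
    {"x": 0.37,"y": 0.48,"z": -0.3,"twist": 0,"fingers": 0}
  ]
}}

```text
t: 14.57
position: [0.6322, -0.2399, 0.2258]
ee_rot: [-0.707, -0.027, 0.026, 0.707]
force: [-0.2, 0.2, 0.2]
width: -0.0
```

Call:
{"method": "servo_tool", "body": {
  "commands": [
    {"x": 0,"y": 0.05,"z": 0,"twist": 0,"fingers": 0},
    {"x": 0,"y": 0.1,"z": 0,"twist": 0,"fingers": 0},
    {"x": 0,"y": 0.14,"z": 0,"twist": 0,"fingers": 0},
    {"x": 0,"y": 0.18,"z": 0,"twist": 0,"fingers": 0},
    {"x": 0,"y": 0.2,"z": 0,"twist": 0,"fingers": 0},
    {"x": -0.03,"y": 0.2,"z": 0,"twist": 0,"fingers": 0},
    {"x": -0.07,"y": 0.2,"z": 0,"twist": 0,"fingers": 0},
    {"x": -0.1,"y": 0.2,"z": 0,"twist": 0,"fingers": 0},
    {"x": -0.14,"y": 0.2,"z": 0,"twist": 0,"fingers": 0},
    {"x": -0.17,"y": 0.2,"z": 0,"twist": 0,"fingers": 0}
  ]
}}

```text
t: 15.4
position: [0.6058, -0.2131, 0.2247]
ee_rot: [0.707, 0.026, -0.026, -0.707]
force: [1.1, -1.0, -0.3]
width: 0.0002
```

Call:
{"method": "servo_tool", "body": {
  "commands": [
    {"x": -0.02,"y": 0,"z": 0,"twist": 0,"fingers": 0},
    {"x": -0.04,"y": 0,"z": 0,"twist": 0,"fingers": 0},
    {"x": -0.06,"y": 0,"z": 0,"twist": 0,"fingers": 0},
    {"x": -0.08,"y": 0,"z": 0,"twist": 0,"fingers": 0},
    {"x": -0.1,"y": 0,"z": 0,"twist": 0,"fingers": 0},
    {"x": -0.12,"y": 0,"z": 0,"twist": 0,"fingers": 0},
    {"x": -0.14,"y": 0,"z": 0,"twist": 0,"fingers": 0},
    {"x": -0.16,"y": 0,"z": 0,"twist": 0,"fingers": 0},
    {"x": -0.18,"y": 0,"z": 0,"twist": 0,"fingers": 0},
    {"x": -0.2,"y": 0,"z": 0,"twist": 0,"fingers": 0}
  ]
}}

```text
t: 16.23
position: [0.5762, -0.2128, 0.2246]
ee_rot: [-0.707, -0.026, 0.026, 0.707]
force: [-0.6, -0.2, 0.5]
width: -0.0001
```

Call:
{"method": "servo_tool", "body": {
  "commands": [
    {"x": 0,"y": -0.08,"z": 0,"twist": 0,"fingers": 0},
    {"x": 0,"y": -0.16,"z": 0,"twist": 0,"fingers": 0},
    {"x": 0,"y": -0.22,"z": 0,"twist": 0,"fingers": 0},
    {"x": 0,"y": -0.22,"z": 0,"twist": 0,"fingers": 0},
    {"x": 0,"y": -0.3,"z": 0,"twist": 0,"fingers": 0},
    {"x": 0,"y": -0.4,"z": 0,"twist": 0,"fingers": 0},
    {"x": 0,"y": -0.5,"z": 0,"twist": 0,"fingers": 0},
    {"x": 0,"y": -0.6,"z": 0,"twist": 0,"fingers": 0},
    {"x": 0,"y": -0.6,"z": 0,"twist": 0,"fingers": 0},
    {"x": 0,"y": -0.6,"z": 0,"twist": 0,"fingers": 0}
  ]
}}

```text
t: 17.07
position: [0.5764, -0.3042, 0.2246]
ee_rot: [0.707, 0.025, -0.025, -0.707]
force: [0.3, -0.2, -0.1]
width: 0.0001
```

Call:
{"method": "servo_tool", "body": {
  "commands": [
    {"x": 0,"y": 0,"z": 0.1,"twist": 0,"fingers": 0},
    {"x": 0,"y": 0,"z": 0.2,"twist": 0,"fingers": 0},
    {"x": -0.12,"y": -0.02,"z": 0.3,"twist": 0,"fingers": 0},
    {"x": -0.24,"y": -0.04,"z": 0.3,"twist": 0,"fingers": 0},
    {"x": -0.36,"y": -0.06,"z": 0.3,"twist": 0,"fingers": 0},
    {"x": -0.5,"y": -0.08,"z": 0.3,"twist": 0,"fingers": 0},
    {"x": -0.62,"y": -0.1,"z": 0.3,"twist": 0,"fingers": 0},
    {"x": -0.75,"y": -0.1,"z": 0.3,"twist": 0,"fingers": 0},
    {"x": -0.88,"y": -0.1,"z": 0.3,"twist": 0,"fingers": 0},
    {"x": -1,"y": -0.1,"z": 0.3,"twist": 0,"fingers": 0}
  ]
}}

```text
t: 17.9
position: [0.4256, -0.3173, 0.2697]
ee_rot: [-0.707, -0.026, 0.026, 0.707]
force: [-0.5, 0.1, -0.1]
width: -0.0003
```

```bash
python3 -c "
from h import *
wheel('6')"
```

```text
71 [371.5 338.1] r 0.0485 deg from pointer(4) -6.3
[ 0.42300758 -0.31686548  0.26947589] [-2.60946179  0.82899041 -0.85135499] 17.95
```

View pics/side_6.png

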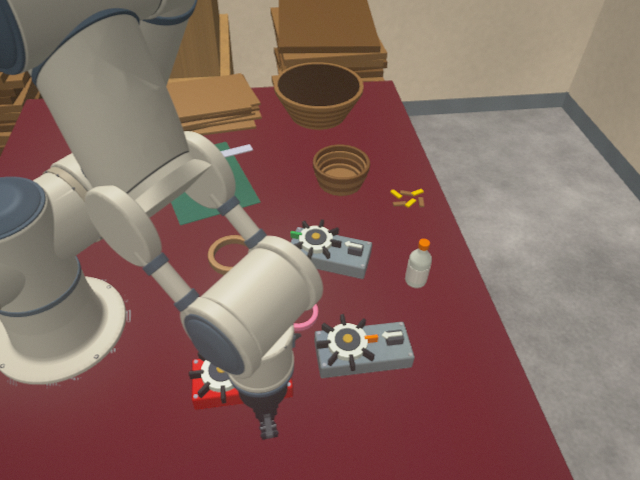

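The orange tooth is at (372,338), directly facing the pointer bar at (392,334). The green wheel, bottle and bowl are unchanged, so I hand in.

```bash
python3 -c "
from h import *
wheel('7'); env.close_job()"
```

```text
73 [371.5 338.1] r 0.0485 deg from pointer(4) -6.2
[ 0.42451119 -0.31715606  0.26961766] [ 0.04243442  0.1675546  -0.0167843 ] 18.0
the job is handed in; nothing more can be done
```

The orange tooth is now clicked in at the white pointer. It started three clicks short, and three slow flicks with the shut fingertip on the free side of the wheel brought it round clockwise. I handed the job in at t ≈ 18 s, and no verdict was reported.

- **Clicks:** The camera put the tooth at 87° after the first click, 42° after the second and -6° after the third. The last reading is 6° off zero, most likely because the camera sees the tooth's near side face and I only know the case angle to a few degrees. In the picture the tooth faces the pointer and looks fully clicked in. Two readings 0.05 s apart agreed, so the wheel was still.
- **Forces:** I saw at most about 2 N of force along the push, in readings taken at the end of each move.
- **Other objects:** In the last picture the green-toothed wheel, bottle and bowl look unchanged. The arm hid the loose ring there, so I didn't check it again, but the fingers never came near it.
- **Arm at hand-in:** It stood clear of everything.

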